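Make up two specimen-collection kits for the wards

ROBOT

A 6-joint arm with a two-finger parallel gripper is mounted at the origin on the work surface. World frame = base frame: x ahead of the robot, y to its left, z up, the work surface at z = 0. Lengths are in m, angles in rad, forces in N, time in s.
With the tool pointing down it reaches from about 0.25 to 0.8 m from the base axis. Payload 8.5 kg.
Tool frame: the origin (TCP) lies on the mounting face of the last link; the fingertips stand 173 mm ahead of it and the grasp point (between the pads) lies 155 mm ahead of it (manip.pinch_z is the distance from the TCP to the grasp point, in m); z points along the fingers, y is the line along which they close (so a half turn about z gives the same grasp; the last joint's range is limited). The gripper opens to 85 mm and grips with 20 to 120 N. Pads are 22 mm wide; open, the fingers measure 114 mm over their backs; the gripper's body (76 mm by 85 mm) begins 54 mm behind the grasp point. The pads swing forward as they close: fully open they stand 13 mm farther back than shut.
Start: joints at [-1.143, 0.238, -0.013, 1.319, 0, 1.571], TCP at [0.218, -0.478, 0.405] pointing down, gripper open.
Joint ranges: [-2.66, 2.66], [-1.03, 1.9], [-1.14, 1.46], [-1.82, 2.27], [-1.45, 1.34], [-3.14, 3.14]. Speed limits (rad/s): [2.22, 2.22, 2.79, 3.14, 3.14, 3.14].

INTERFACE

Orientations are given as [roll, pitch, yaw] about the fixed x, y, z axes, in that order (R = Rz(yaw) Ry(pitch) Rx(roll)).
In Python, from rig import manip gives the robot as it stands.
- The arm moves only by the tool step_arm, never from a script. Its argument "steps" is a list that holds one entry, the list of rows, each a list of 4 numbers: the shift along the tool's x, y, z normalised to -1 to 1, where 1 is 300 mm, then the turn about the tool's z normalised to -1 to 1, where 1 is 90 degrees. A call has 1 to 20 rows; each row is the pose to reach, as a shift and turn from the pose commanded when the call began, along the tool's axes at that moment; what a row does not reach only later rows make up. A row lasts 1/12 s, in which the tool goes at most 41.7 mm and 7.16 degrees, less where a joint would pass 70% of its speed; a pose out of reach is approached as far as the arm can. A call with a number of a shift or a turn outside -1 to 1 is refused whole. A call with a gripper value outside its range is refused whole. "claw" is the opening, from 0 (shut) to 1 (fully open), set as the call begins (left out, the last holds). The fingers move at their own pace and stop on an object; the grip force is fixed at half the most. Time passes only in rows, so rows that repeat a pose let the fingers close. It gives the time, the measured TCP pose, the force, the opening and the grip force at its end, in the units of the state.
- manip.get_obs(): the state, without advancing time (a new reading comes with each control period).
- manip.read_camera(name): name is "side" or "top" or "wrist"; returns a dict with "color" (480x640x3 uint8, red, green, blue), "depth" (480x640 float32, m along the optical axis (not along the pixel's ray), 0 where there is no reading), "intrinsics" (3x3 intrinsics, pixels), "D" ([k1, k2, p1, p2, k3] as OpenCV has them; the pictures are not rectified), "R" (3x3) and "t" (3): a world point X has camera coordinates R X + t; the wrist camera has in their place "T_tool_cam" (4x4, takes a point from camera to tool coordinates, whose origin is the TCP and whose axes are the flange's). Camera axes: x right, y down, z forward; pixel columns grow to the right and rows downward; lengths in m; the calibration is good to about 2 mm. A picture is of the moment at which its call begins: read the wrist's pose just before it.
- manip.finish_job(): hands the job in; it is judged then, once.
The state is a dict: "t": time; "joint_pos": joint angles; "joint_velocities": joint speeds; "tau": joint torques, N m; "eef_pos": TCP position; "orientation": TCP orientation; "force": force on the tool from outside, world axes, zero at the start; "ft_torque": the same for the moment, N m; "width": finger opening in m; "gripper_force": force on a finger pad.
Only numpy, scipy, OpenCV 4.12 (cv2) and the standard library are available. Lean on these libraries where they do the work, as an engineer would, in place of code of your own. Each camera call takes 0.05 s, during which the arm holds its last target. There are 200 camera calls.

TASK

Make up the two collection kits from the stock on the desk: the large specimen beaker, the slim specimen tube and the slide mailer go into the long three-compartment tray (the beaker in its wide compartment), and the small specimen pot and the culture bottle go into the short two-compartment tray. Put one thing in each compartment, standing upright on the tray floor, setting each down gently and not dropping it. Leave the tube rack, the scanner and the label roll where they are.

Things in the scene. Friction and masses are not known exactly. Their poses are not given: they have to be found in the camera images.
- beaker: The large specimen beaker: frosted round plastic beaker with a white ribbed screw lid, empty and closed, about 40 g. 72 mm tall; the lid is the widest part, 62 mm across and 16 mm high (56 to 72 mm above the underside); the body below is 59 mm across. Stands upright; origin at the centre of its underside, z up.
- small_pot: The small specimen pot: the same form as the beaker but smaller, frosted body with a white ribbed screw lid, about 25 g. 60 mm tall; lid 44 mm across and 14 mm high (46 to 60 mm above the underside); body 41 mm across. Stands upright; origin at the centre of its underside, z up.
- slim_tube: The slim specimen tube that stands by itself: frosted round plastic tube with a white screw cap, about 25 g. 88 mm tall; cap (72 to 88 mm up) and foot (0 to 12 mm up) 28 mm across, body between them 25 mm across. Stands upright; origin at the centre of its underside, z up.
- slide_mailer: The microscope-slide mailer: narrow rectangular frosted plastic jar with a white flap lid, about 45 g. 84 mm tall; the lid (68 to 84 mm up) measures 24 mm along its own x and 38 mm along its own y, the body below 22 by 36 mm. Stands upright; origin at the centre of its underside, z up.
- culture_bottle: The culture bottle: amber glass bottle with a white paper band and a crimped grey metal cap, about 110 g. 112 mm tall; body 36 mm across up to 72 mm above the underside, then a neck 22 mm across, then the cap, 28 mm across, from 94 to 112 mm. Stands upright; origin at the centre of its underside, z up.
- long_tray: Long kit tray: low red plastic, three compartments in a row along its y, loose, 0.45 kg. Outside 93 mm (x) by 215 (y); walls 3.5 thick, 30 high; floor 3 thick; two dividers 3 thick, 26 high; end lips stick out 6. All compartments 86 mm in x, centred at x=0: the wide one 86 in y, centre y=+61; the narrow ones 58 in y, centres y=-14 and y=-75. Origin: centre of underside, z up.
- short_tray: Short kit tray: low red plastic, two equal compartments in a row along its y, loose, 0.35 kg. Outside 93 mm (x) by 134 (y); walls 3.5 thick, 30 high; floor 3 thick; one divider 3 thick, 26 high; end lips stick out 6. Each compartment 86 mm in x, centred at x=0, and 62 in y, centres y=+32.5 and y=-32.5. Origin: centre of underside, z up.
- tube_rack: Bystander: black rack, 205 mm (x) by 105 mm (y), 52 mm high, with lilac-capped blood tubes standing in it up to 98 mm above the desk. Origin at the centre of its underside.
- scanner: Bystander: black hand-held barcode scanner on its round desk stand, 90 mm across and about 160 mm high. Origin at the centre of its underside.
- label_roll: Bystander: roll of blank white labels lying flat, 96 mm across, 54 mm high, with a 40 mm hole. Origin at the centre of its underside.
Not all that is in view belongs to the job. Leave any purple look-alike of the culture_bottle alone.

How it is judged:
At the end, for the whole second after the job is handed in: Beaker in the long tray's wide compartment, slim tube and mailer one each in its narrow ones, small pot and culture bottle one each in the short tray's (either way round); all upright within 0.12 rad, undersides within 5 mm of the tray floor, trays flat on the desk, all at rest below 0.02 m/s (x of beaker in the frame of long_tray between -0.043 and 0.043 m and y of beaker in the frame of long_tray between 0.018 and 0.104 m and z of beaker in the frame of long_tray between -0.001 and 0.008 m and ((x of slim_tube in the frame of long_tray between -0.043 and 0.043 m and y of slim_tube in the frame of long_tray between -0.043 and 0.015 m and z of slim_tube in the frame of long_tray between -0.001 and 0.008 m and x of slide_mailer in the frame of long_tray between -0.043 and 0.043 m and y of slide_mailer in the frame of long_tray between -0.104 and -0.046 m and z of slide_mailer in the frame of long_tray between -0.001 and 0.008 m) or (x of slim_tube in the frame of long_tray between -0.043 and 0.043 m and y of slim_tube in the frame of long_tray between -0.104 and -0.046 m and z of slim_tube in the frame of long_tray between -0.001 and 0.008 m and x of slide_mailer in the frame of long_tray between -0.043 and 0.043 m and y of slide_mailer in the frame of long_tray between -0.043 and 0.015 m and z of slide_mailer in the frame of long_tray between -0.001 and 0.008 m)) and ((x of small_pot in the frame of short_tray between -0.043 and 0.043 m and y of small_pot in the frame of short_tray between 0.0015 and 0.0635 m and z of small_pot in the frame of short_tray between -0.001 and 0.008 m and x of culture_bottle in the frame of short_tray between -0.043 and 0.043 m and y of culture_bottle in the frame of short_tray between -0.0635 and -0.0015 m and z of culture_bottle in the frame of short_tray between -0.001 and 0.008 m) or (x of small_pot in the frame of short_tray between -0.043 and 0.043 m and y of small_pot in the frame of short_tray between -0.0635 and -0.0015 m and z of small_pot in the frame of short_tray between -0.001 and 0.008 m and x of culture_bottle in the frame of short_tray between -0.043 and 0.043 m and y of culture_bottle in the frame of short_tray between 0.0015 and 0.0635 m and z of culture_bottle in the frame of short_tray between -0.001 and 0.008 m)) and angle between each of beaker, small_pot, slim_tube, slide_mailer, culture_bottle's own z axis and vertical below 0.12 rad and linear speed of each of beaker, small_pot, slim_tube, slide_mailer, culture_bottle, long_tray, short_tray below 0.02 m/s and angle between each of long_tray, short_tray's own z axis and vertical below 0.05 rad and height (world z) of each of long_tray, short_tray below 0.006 m); the robot touches nothing.
It fails at once if the tube rack is pushed more than 25 mm from where it stood (distance of tube_rack from where it was at the start of the episode above 0.025 m).
It fails at once if the barcode scanner is pushed more than 25 mm from where it stood (distance of scanner from where it was at the start of the episode above 0.025 m).
It fails at once if the label roll is pushed more than 25 mm from where it stood (distance of label_roll from where it was at the start of the episode above 0.025 m).
It fails at once if one of the five things is dropped or thrown (it falls freely by more than about 25 mm) ((linear speed of beaker above 0.7 m/s and contact force between beaker and the fingers below 0.01 N) or (linear speed of small_pot above 0.7 m/s and contact force between small_pot and the fingers below 0.01 N) or (linear speed of slim_tube above 0.7 m/s and contact force between slim_tube and the fingers below 0.01 N) or (linear speed of slide_mailer above 0.7 m/s and contact force between slide_mailer and the fingers below 0.01 N) or (linear speed of culture_bottle above 0.7 m/s and contact force between culture_bottle and the fingers below 0.01 N)).
It also fails if it takes over 125 s, if anything falls off the work surface, if the arm or the gripper's body presses on something with over 40 N, if the wrist force passes 120 N, or if a joint passes its speed limit or range.

## Working session

There is one attempt and no reset: what is moved stays moved. The work goes in short steps, Python scripts to look and compute and a tool call to move; the robot and the scene stay as the last step left them, time stands still between calls to the robot, and variables do not carry over. Pictures are saved under pics/ and viewed, at most 14 in all, crops included, and the job is handed in when it is done.

Besides the shell and the picture viewer there is one more tool, called after ">>>" by a JSON object that holds its "name" and its "arguments", one argument or row to a line. step_arm: Moves the arm, as the interface text tells. Scaled input: -1 to 1 covers 300 mm each way for a shift and 90 degrees each way for a turn. Its arguments: {"type":"object","properties":{"steps":{"type":"array"},"claw":{"type":"number"}},"required":["steps"]}

```bash
ls; mkdir -p pics
python3 - <<'E'
from rig import manip
import cv2,numpy as np
print(manip.get_obs(), manip.pinch_z)
for n in("top","side"):
    d=manip.read_camera(n); cv2.imwrite(f"pics/{n}0.png",d["color"][:,:,::-1]); np.savez(f"{n}0.npz",**{k:v for k,v in d.items()})
    print(n,d["intrinsics"],d["D"],-d["R"].T@d["t"])
E
```

```text
pics
{'t': 0.0, 'joint_pos': array([-1.14299212e+00,  2.38785850e-01, -1.42644944e-02,  1.31917593e+00,
       -2.88496292e-05,  1.57078985e+00]), 'joint_velocities': array([ 0.00070478, -0.0006584 ,  0.0020572 ,  0.00038168,  0.00075471,
        0.00058439]), 'tau': array([-2.94490228e-04, -5.38781977e+01,  3.46436691e+01,  1.80849968e-02,
       -5.64126265e-05,  1.60522893e-05]), 'eef_pos': array([ 0.21773791, -0.47754025,  0.40407079]), 'orientation': array([-3.14016270e+00,  2.88403355e-05,  4.27810727e-01]), 'force': array([ 0.08795945,  0.69544381, -0.48308574]), 'ft_torque': array([ 0.02230596, -0.08662928, -0.05598888]), 'gripper_force': 0.0, 'width': 0.08518442757900363} 0.1547
top [[611.46289979   0.         307.13066795]
 [  0.         611.46289979 246.18910373]
 [  0.           0.           1.        ]] [-0.08551885  0.          0.          0.          0.        ] [0.29480762 0.00518635 1.66404754]
side [[507.43036115   0.         317.44311693]
 [  0.         507.43036115 232.78515291]
 [  0.           0.           1.        ]] [-0.09124579  0.          0.          0.          0.        ] [ 0.48082111 -0.84077919  0.72655572]
```

View pics/top0.png

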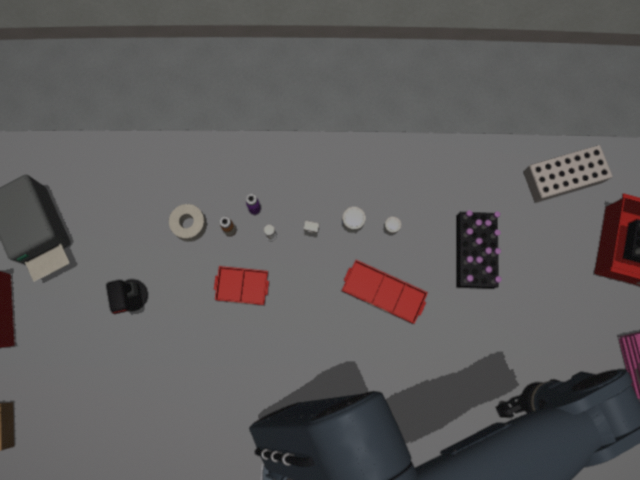

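View pics/side0.png

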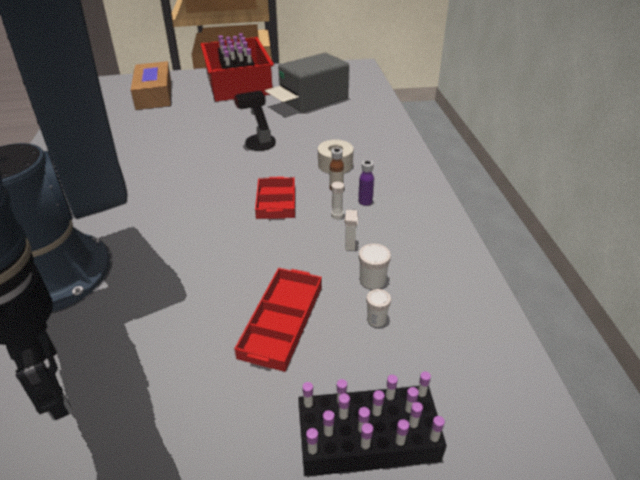

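The top view shows these, left to right: 
- label roll at (187,222)
- amber bottle at (227,226), with its purple look-alike at (253,204)
- slim tube at (269,231)
- mailer at (311,227)
- beaker at (354,218)
- small pot at (393,225)
- rack at (478,250)
- short tray at (242,286)
- long tray at (385,291)
- scanner at (127,295)

The possible mix-ups are the amber and purple bottles, the beaker and pot (told apart by size), and the tube and mailer (round or square). I'll check them in a close crop.

```bash
cat > h.py <<'E'
import cv2,numpy as np
def load(n): return dict(np.load(n))
def ray_at_z(d,uv,z):
    """pixel(s) -> world points on the plane height z"""
    p=cv2.undistortPoints(np.float64(uv).reshape(-1,1,2),d["intrinsics"],d["D"])[:,0]
    r=np.c_[p,np.ones(len(p))]@d["R"]; c=-d["R"].T@d["t"]
    return c+r*((z-c[2])/r[:,2])[:,None]
def cloud(d):
    z=d["depth"]; v,u=np.mgrid[:480,:640]
    p=cv2.undistortPoints(np.float64(np.stack([u,v],-1)).reshape(-1,1,2),d["intrinsics"],d["D"])[:,0]
    c=np.c_[p,np.ones(len(p))]*z.reshape(-1,1)
    return ((c-d["t"])@d["R"]).reshape(480,640,3)
E
python3 - <<'E'
from h import *
d=load("top0.npz"); im=d["color"][:,:,::-1]
cv2.imwrite("pics/top0c.png",cv2.resize(im[185:335,180:440],None,fx=3,fy=3,interpolation=cv2.INTER_CUBIC))
P=cloud(d)
for n,uv,h in [("pot",(393,225),.06),("beaker",(354,218),.072),("mailer",(311,227),.084),("tube",(269,231),.088),("bottle",(227,226),.112),("purple",(253,204),.112),("roll",(187,222),.054)]:
    u,v=uv; w=P[v-22:v+22,u-22:u+22].reshape(-1,3); print(n,ray_at_z(d,[uv],h).round(3),"z",P[v-1:v+2,u-1:u+2,2].round(3).ravel())
    m=(abs(w[:,2]-h)<.012)&(np.hypot(*(w[:,:2]-ray_at_z(d,[uv],h)[0,:2]).T)<.04)
    q=w[m]; print(len(q),q.mean(0).round(4) if len(q) else '',(q.min(0)+q.max(0))/2 if len(q) else '',np.ptp(q,axis=0) if len(q) else '')
hsv=cv2.cvtColor(im,cv2.COLOR_BGR2HSV); red=cv2.inRange(hsv,(0,120,60),(8,255,255))|cv2.inRange(hsv,(172,120,60),(180,255,255))
n,l,s,c=cv2.connectedComponentsWithStats(red)
for i in range(1,n):
    if s[i,4]>500:
        pts=np.argwhere(l==i)[:,::-1]; r=cv2.minAreaRect(np.float32(ray_at_z(d,pts,.03)[:,:2])*1000); print(s[i],c[i],r)
E
```

```text
pot [[ 0.657 -0.219  0.06 ]] z [0.059 0.062 0.06  0.057 0.066 0.056 0.063 0.061 0.059]
201 [ 0.6585 -0.2176  0.0588] [ 0.65887927 -0.21792174  0.05948843] [0.04314251 0.04104823 0.02027606]
beaker [[ 0.672 -0.113  0.072]] z [0.066 0.065 0.069 0.073 0.074 0.078 0.071 0.066 0.075]
425 [ 0.6729 -0.113   0.0706] [ 0.67363036 -0.11339089  0.06977507] [0.06317566 0.05982642 0.01947834]
mailer [[0.644 0.002 0.084]] z [0.084 0.085 0.088 0.087 0.083 0.083 0.081 0.083 0.08 ]
144 [0.6455 0.0013 0.0819] [6.46283880e-01 2.85020493e-04 8.23483943e-02] [0.03132226 0.03985941 0.01922285]
tube [[0.631 0.112 0.088]] z [0.088 0.083 0.087 0.081 0.091 0.085 0.087 0.087 0.084]
95 [0.6343 0.1121 0.0854] [0.63451001 0.11244219 0.08475281] [0.02897045 0.02686234 0.01691137]
bottle [[0.638 0.22  0.112]] z [0.106 0.107 0.106 0.111 0.106 0.101 0.106 0.099 0.091]
96 [0.6493 0.2263 0.1102] [0.65038058 0.22653846 0.10977156] [0.02832753 0.02639241 0.01947155]
purple [[0.698 0.154 0.112]] z [0.111 0.117 0.104 0.105 0.107 0.102 0.102 0.08  0.084]
95 [0.7114 0.1595 0.1103] [0.71186534 0.16022379 0.10989214] [0.0283226  0.02701223 0.01632576]
roll [[0.661 0.338 0.054]] z [-0.005 -0.008 -0.002  0.001  0.009 -0.003 -0.009  0.004 -0.003]
515 [0.6603 0.337  0.0522] [0.66121961 0.33718994 0.05357589] [0.07881539 0.07882621 0.02304401]
[ 609  194   31   86 1182] [624.46108291 242.33248731] ((642.0669555664062, -891.4337158203125), (88.32986450195312, 233.43719482421875), 75.96637725830078)
[ 342  261   85   62 2769] [384.42686891 291.32683279] ((481.2743225097656, -197.05239868164062), (225.164306640625, 92.85774993896484), 65.59709930419922)
[ 214  266   55   39 1737] [241.03108808 285.15025907] ((493.847900390625, 188.74136352539062), (144.99969482421875, 92.41526794433594), 84.86689758300781)
```

View pics/top0c.png

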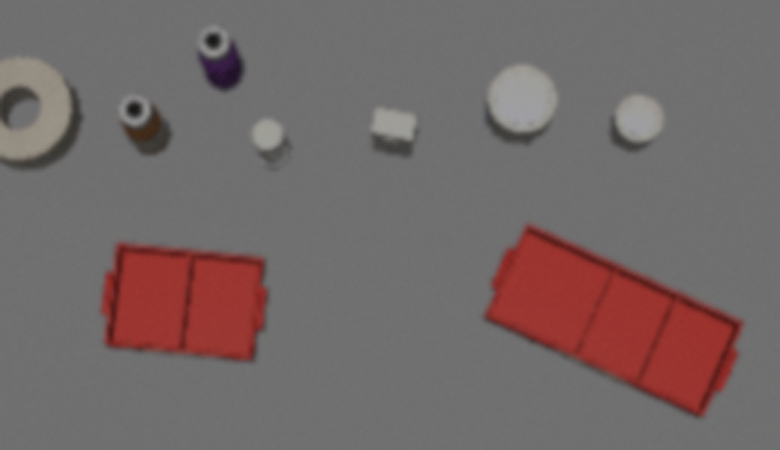

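The crop confirms my picks: the bottle with the amber body has its cap at crop (135,108), and the purple one is at (213,41). The mailer is the square lid at (395,124), turned about 7°, and the tube is the round cap at (268,134). The long tray's wide compartment is at its left (+y) end.

Every position matches the given sizes. I'll write a planner that prints the shifts, starting with the pot.

```bash
cat > plan.py <<'E'
# usage: plan.py x,y,zpinch,yawdeg ...  -> normalised shift/turn of each target from the present pose
import sys,numpy as np
from rig import manip
from scipy.spatial.transform import Rotation as R
o=manip.get_obs(); T=R.from_euler("xyz",o["orientation"]); yaw=np.degrees(o["orientation"][2])
print("t",round(o["t"],2),"pinch",(o["eef_pos"]+T.apply([0,0,manip.pinch_z])).round(4),"yaw",yaw.round(1),"w",round(o["width"],4),"F",o["force"].round(1),"grip",round(o["gripper_force"],1),"j",o["joint_pos"].round(2))
Td=R.from_euler("xyz",[np.pi,0,np.radians(yaw)])
for a in sys.argv[1:]:
    x,y,z,w=map(float,a.split(","))
    s=Td.inv().apply(np.array([x,y,z+manip.pinch_z])-o["eef_pos"])/.3
    print(a,s.round(3),round(-((w-yaw+180)%360-180)/90,3))
E
python3 plan.py .6585,-.2176,.15,84.9 .6585,-.2176,.052,84.9
```

```text
t 0.1 pinch [ 0.2177 -0.4774  0.2494] yaw 24.5 w 0.0853 F [0.8 0.1 0.2] grip 0.0 j [-1.14  0.24 -0.01  1.32 -0.    1.57]
.6585,-.2176,.15,84.9 [ 1.696 -0.179  0.331] -0.671
.6585,-.2176,.052,84.9 [ 1.696 -0.179  0.658] -0.671
```

>>> {"name": "step_arm", "arguments": {
  "steps": [
    [[0.85,-0.09,0,-0.33],[0.85,-0.09,0,-0.33],[0.85,-0.09,0,-0.33],[0.85,-0.09,0,-0.33],[0.85,-0.09,0,-0.33],[0.85,-0.09,0,-0.33],[0.85,-0.09,0,-0.33],[0.85,-0.09,0,-0.33],[0.85,-0.09,0,-0.33]]
  ],
  "claw": 1
}}

```text
t: 0.85
eef_pos: [0.4386, -0.3471, 0.4042]
orientation: [-3.14, 0.0, 0.948]
force: [0.7, -0.8, 0.7]
width: 0.0855
gripper_force: 0.0
```

```bash
python3 plan.py .6585,-.2176,.15,84.9 .6585,-.2176,.052,84.9
```

```text
t 0.85 pinch [ 0.4385 -0.347   0.2495] yaw 54.3 w 0.0855 F [ 0.7 -0.8  0.7] grip 0.0 j [-0.67  0.3   0.07  1.34 -0.    1.52]
.6585,-.2176,.15,84.9 [0.778 0.343 0.332] -0.34
.6585,-.2176,.052,84.9 [0.778 0.343 0.658] -0.34
```

>>> {"name": "step_arm", "arguments": {
  "steps": [
    [[0.778,0.343,0.1,-0.34],[0.778,0.343,0.1,-0.34],[0.778,0.343,0.1,-0.34],[0.778,0.343,0.1,-0.34],[0.778,0.343,0.1,-0.34],[0.778,0.343,0.1,-0.34],[0.778,0.343,0.1,-0.34],[0.778,0.343,0.332,-0.34],[0.778,0.343,0.332,-0.34],[0.778,0.343,0.332,-0.34],[0.778,0.343,0.332,-0.34]]
  ],
  "claw": 1
}}

```text
t: 1.77
eef_pos: [0.6571, -0.2196, 0.3042]
orientation: [-3.138, -0.001, 1.478]
force: [0.5, -0.0, 0.7]
width: 0.0854
gripper_force: 0.0
```

```bash
python3 plan.py .6585,-.2176,.10,84.9 .6585,-.2176,.052,84.9
python3 - <<'E'
from rig import manip
import cv2
d=manip.read_camera("wrist"); cv2.imwrite("pics/w1.png",d["color"][:,:,::-1]); print(d["T_tool_cam"].round(3))
E
```

```text
t 1.77 pinch [ 0.6566 -0.2194  0.1495] yaw 84.7 w 0.0854 F [ 0.5 -0.   0.7] grip 0.0 j [-0.32  0.57  0.25  1.26 -0.    1.34]
.6585,-.2176,.10,84.9 [0.007 0.004 0.165] -0.002
.6585,-.2176,.052,84.9 [0.007 0.004 0.325] -0.002
[[-0.    -0.946 -0.324  0.084]
 [ 1.    -0.001  0.     0.   ]
 [-0.    -0.324  0.946  0.03 ]
 [ 0.     0.     0.     1.   ]]
```

View pics/w1.png

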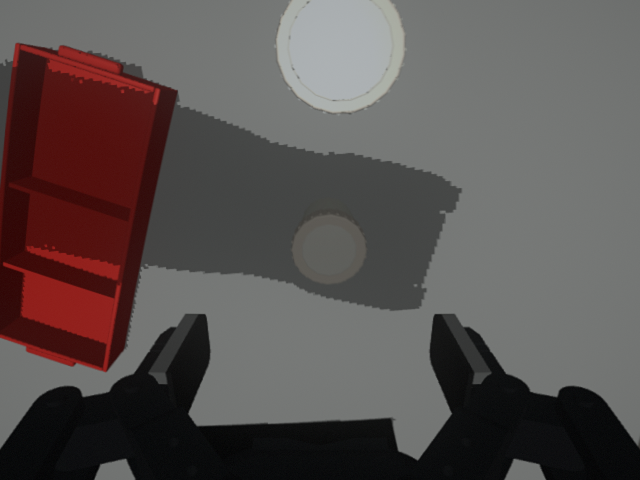

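The wrist view shows the pot lid at (329,246), the beaker lid at (340,47) and open pads centred near column 320. I'll cross-check with the wrist calibration.

```bash
cat > wr.py <<'E'
import numpy as np
from scipy.spatial.transform import Rotation as R
from rig import manip
def wrist():
    """wrist picture in the form of the fixed cameras (world -> camera R, t)"""
    o=manip.get_obs(); d=manip.read_camera("wrist")
    T=np.eye(4); T[:3,:3]=R.from_euler("xyz",o["orientation"]).as_matrix(); T[:3,3]=o["eef_pos"]
    M=np.linalg.inv(T@d["T_tool_cam"]); d["R"],d["t"]=M[:3,:3],M[:3,3]; return d
E
python3 - <<'E'
from wr import wrist; from h import *
d=wrist(); print(ray_at_z(d,[(329,246)],.06),ray_at_z(d,[(340,47)],.072))
E
```

```text
[[ 0.66398303 -0.21584987  0.06      ]] [[ 0.67797576 -0.11122078  0.072     ]]
```

>>> {"name": "step_arm", "arguments": {
  "steps": [
    [[0.012,0.017,0.1,0],[0.012,0.017,0.2,0],[0.012,0.017,0.28,0],[0.012,0.017,0.32,0],[0.012,0.017,0.325,0],[0.012,0.017,0.325,0],[0.012,0.017,0.325,0]]
  ],
  "claw": 1
}}

```text
t: 2.45
eef_pos: [0.6647, -0.2155, 0.21]
orientation: [3.138, 0.001, 1.48]
force: [0.2, -0.7, -0.9]
width: 0.0857
gripper_force: 0.0
```

>>> {"name": "step_arm", "arguments": {
  "steps": [
    [[0,0,0,0],[0,0,0,0],[0,0,0,0],[0,0,0,0],[0,0,0,0],[0,0,0,0],[0,0,0,0],[0,0,0,0],[0,0,0,0],[0,0,0,0]]
  ],
  "claw": 0
}}

```text
t: 3.28
eef_pos: [0.6642, -0.2151, 0.2088]
orientation: [3.14, 0.0, 1.48]
force: [-2.2, 0.8, 5.5]
width: 0.0418
gripper_force: 60.2
```

```bash
python3 plan.py .6620,-.2165,.18,84.9 .491,.1563,.18,84.9;  python3 - <<'E'
from wr import wrist; from h import *
d=wrist(); cv2.imwrite("pics/w2.png",d["color"][:,:,::-1])
E
```

```text
t 3.28 pinch [ 0.6644 -0.2151  0.0541] yaw 84.8 w 0.0418 F [-2.2  0.8  5.5] grip 60.2 j [-0.31  0.64  0.12  1.05  0.    1.35]
.6620,-.2165,.18,84.9 [-0.005 -0.007 -0.42 ] -0.001
.491,.1563,.18,84.9 [ 1.181 -0.687 -0.42 ] -0.001
```

View pics/w2.png

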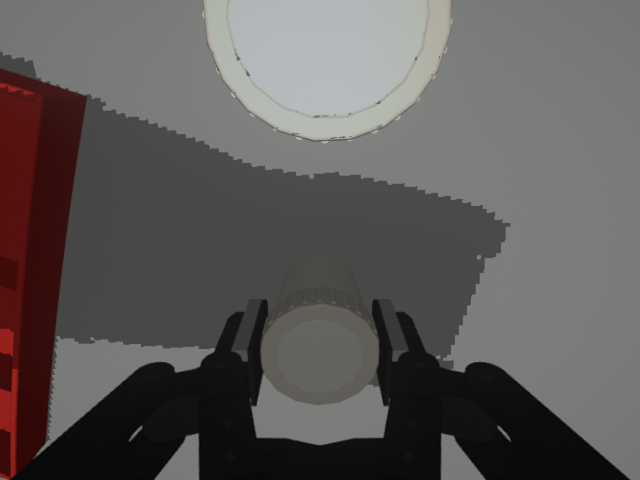

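Pot gripped: width 42 mm at 60 N, and the picture shows it centred at (320,355). Next I lift it and carry it to the short tray.

>>> {"name": "step_arm", "arguments": {
  "steps": [
    [[0,0,-0.05,0],[0,0,-0.15,0],[0,0,-0.27,0],[0.04,-0.03,-0.4,0],[0.12,-0.08,-0.42,0],[0.22,-0.13,-0.42,0],[0.33,-0.19,-0.42,0],[0.44,-0.25,-0.42,0],[0.55,-0.31,-0.42,0],[0.65,-0.37,-0.42,0],[0.73,-0.42,-0.42,0],[0.79,-0.46,-0.42,0],[0.8,-0.46,-0.42,0],[0.8,-0.46,-0.42,0]]
  ]
}}

```text
t: 4.5
eef_pos: [0.548, 0.0376, 0.3342]
orientation: [3.141, -0.0, 1.483]
force: [0.5, -0.5, 0.1]
width: 0.0422
gripper_force: 60.8
```

```bash
python3 plan.py .491,.1563,.18,84.9;  python3 - <<'E'
from wr import wrist; from h import *
d=wrist(); np.savez("w3.npz",**d); cv2.imwrite("pics/w3.png",d["color"][:,:,::-1])
E
```

```text
t 4.5 pinch [0.5481 0.0376 0.1795] yaw 84.9 w 0.0422 F [ 0.5 -0.5  0.1] grip 60.8 j [ 0.07  0.31 -0.1   1.16  0.    1.73]
.491,.1563,.18,84.9 [ 0.377 -0.224 -0.002] 0.0
```

View pics/w3.png

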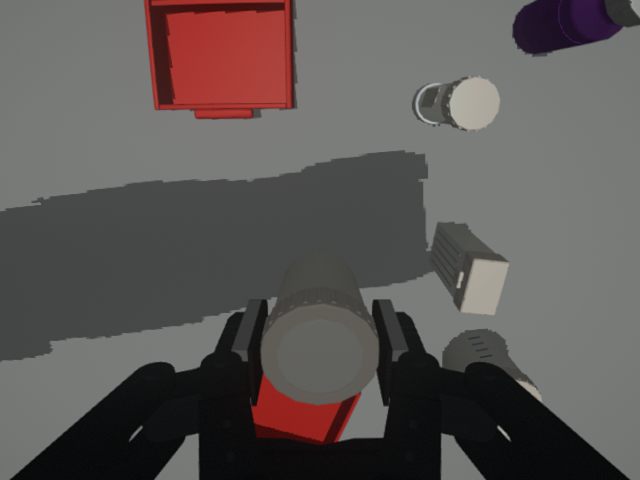

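The pot hangs straight at (320,355). The short tray's near compartment has its outer corners at (156,109) and (296,108), the tube cap is at (474,103), and the mailer lid corners are (475,258), (508,262), (498,314) and (461,309).

Run:
```python
from h import *
d=load("w3.npz")
print("tray corners",ray_at_z(d,[(156,109),(296,108)],.03).round(4))
print("tube",ray_at_z(d,[(474,103)],.088).round(4)); m=ray_at_z(d,[(475,258),(508,262),(498,314),(461,309)],.084); print("mailer",m.mean(0).round(4),m.round(4))
t=load("top0.npz"); print("top tray corners near end R",ray_at_z(t,[(180+265/3,185+259/3),(180+254/3,185+359/3)],.03).round(4))
```

```text
tray corners [[0.4459 0.1284 0.03  ]
 [0.5401 0.1195 0.03  ]]
tube [[0.6373 0.1148 0.088 ]]
mailer [0.6499 0.0043 0.084 ] [[ 0.6423  0.0242  0.084 ]
 [ 0.6632  0.0196  0.084 ]
 [ 0.6593 -0.0165  0.084 ]
 [ 0.6348 -0.0103  0.084 ]]
top tray corners near end R [[0.532  0.1155 0.03  ]
 [0.4419 0.1234 0.03  ]]
```

```bash
python3 plan.py .495,.158,.18,84.6 .495,.158,.0575,84.6
```

```text
t 4.55 pinch [0.5486 0.0367 0.1793] yaw 84.9 w 0.0422 F [ 0.  -1.  -0.6] grip 60.8 j [ 0.07  0.31 -0.09  1.16 -0.    1.73]
.495,.158,.18,84.6 [ 0.387 -0.213 -0.002] 0.003
.495,.158,.0575,84.6 [ 0.387 -0.213  0.406] 0.003
```

>>> {"name": "step_arm", "arguments": {
  "steps": [
    [[0.08,-0.05,0,0],[0.18,-0.1,0,0],[0.29,-0.16,0,0],[0.36,-0.2,0.04,0],[0.386,-0.213,0.12,0],[0.386,-0.213,0.22,0],[0.386,-0.213,0.3,0],[0.386,-0.213,0.35,0],[0.386,-0.213,0.37,0],[0.386,-0.213,0.38,0],[0.386,-0.213,0.385,0],[0.386,-0.213,0.39,0],[0.386,-0.213,0.395,0],[0.386,-0.213,0.4,0],[0.386,-0.213,0.4,0],[0.386,-0.213,0.4,0]]
  ]
}}

```text
t: 5.88
eef_pos: [0.4952, 0.1576, 0.214]
orientation: [3.141, -0.0, 1.48]
force: [0.2, 1.0, -0.5]
width: 0.0422
gripper_force: 60.8
```

```bash
python3 plan.py .495,.158,.0575,84.6
```

```text
t 5.88 pinch [0.4952 0.1576 0.0593] yaw 84.8 w 0.0422 F [ 0.2  1.  -0.5] grip 60.8 j [ 0.31  0.37 -0.35  0.85  0.    1.97]
.495,.158,.0575,84.6 [ 0.001 -0.001  0.006] 0.002
```

>>> {"name": "step_arm", "arguments": {
  "steps": [
    [[0,0,0.003,0],[0,0,0.006,0],[0,0,0.008,0],[0,0,0.008,0],[0,0,0.008,0]]
  ]
}}

```text
t: 6.3
eef_pos: [0.4951, 0.1577, 0.2118]
orientation: [3.141, -0.0, 1.48]
force: [-2.1, 0.1, 7.6]
width: 0.0422
gripper_force: 61.5
```

>>> {"name": "step_arm", "arguments": {
  "steps": [
    [[0,0,0,0],[0,0,0,0],[0,0,0,0],[0,0,0,0],[0,0,0,0],[0,0,0,0]]
  ],
  "claw": 0.75
}}

```text
t: 6.8
eef_pos: [0.4951, 0.1576, 0.2111]
orientation: [-3.141, -0.0, 1.48]
force: [0.5, -0.5, -0.3]
width: 0.0641
gripper_force: 0.0
```

>>> {"name": "step_arm", "arguments": {
  "steps": [
    [[0,0,-0.1,0],[0,0,-0.2,0],[0,0,-0.3,0],[0,0,-0.4,0],[0,0,-0.53,0],[0,0,-0.53,0],[0,0,-0.53,0]]
  ],
  "claw": 0.75
}}

```text
t: 7.38
eef_pos: [0.4956, 0.1577, 0.3724]
orientation: [3.137, -0.002, 1.48]
force: [-0.9, 0.2, 0.2]
width: 0.0641
gripper_force: 0.0
```

```bash
python3 plan.py .652,.2275,.212,84.6;  python3 - <<'E'
from wr import wrist; from h import *
d=wrist(); np.savez("w4.npz",**d); cv2.imwrite("pics/w4.png",d["color"][:,:,::-1])
E
```

```text
t 7.38 pinch [0.4963 0.158  0.2177] yaw 84.8 w 0.0641 F [-0.9  0.2  0.2] grip 0.0 j [ 0.31  0.24 -0.09  1.23  0.    1.97]
.652,.2275,.212,84.6 [0.279 0.498 0.019] 0.002
```

View pics/w4.png

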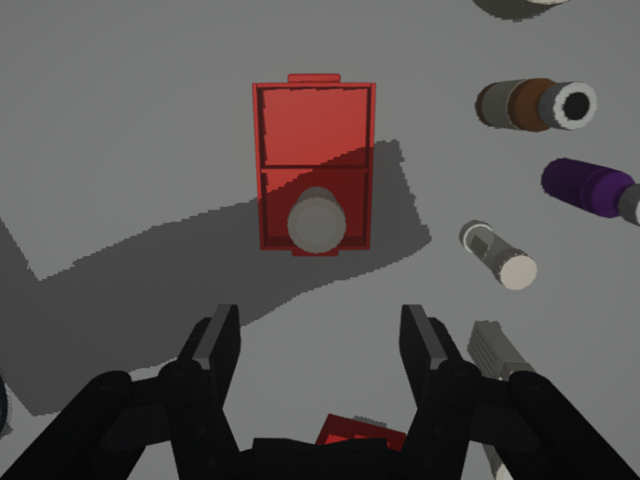

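The pot stands in the near compartment with its lid at (317,223). The tray corners are (253,84), (375,83), (370,248) and (261,249), the amber bottle's cap is at (574,105) and the tube cap at (518,272).

Run:
```python
from h import *
d=load("w4.npz")
c=ray_at_z(d,[(253,84),(375,83),(370,248),(261,249)],.03); print(c.round(4),c.mean(0))
print("pot",ray_at_z(d,[(317,223)],.063),"bottle",ray_at_z(d,[(574,105)],.112).round(4),"tube",ray_at_z(d,[(518,272)],.088).round(4))
```

```text
[[0.4568 0.2603 0.03  ]
 [0.5478 0.2527 0.03  ]
 [0.537  0.1215 0.03  ]
 [0.445  0.1292 0.03  ]] [0.49664925 0.19093309 0.03      ]
pot [[0.49535493 0.15757212 0.063     ]] bottle [[0.6514 0.2298 0.112 ]] tube [[0.6368 0.1152 0.088 ]]
```

```bash
python3 plan.py .653,.228,.212,84.6 .653,.228,.102,84.6
```

```text
t 7.43 pinch [0.4954 0.1577 0.216 ] yaw 84.8 w 0.064 F [-0.5  0.3 -0.1] grip 0.0 j [ 0.31  0.24 -0.1   1.23  0.    1.97]
.653,.228,.212,84.6 [0.281 0.503 0.013] 0.002
.653,.228,.102,84.6 [0.281 0.503 0.38 ] 0.002
```

>>> {"name": "step_arm", "arguments": {
  "steps": [
    [[0.284,0.499,0,0],[0.284,0.499,0,0],[0.284,0.499,0,0],[0.284,0.499,0,0],[0.284,0.499,0.01,0],[0.284,0.499,0.1,0],[0.284,0.499,0.2,0],[0.284,0.499,0.3,0],[0.284,0.499,0.36,0],[0.284,0.499,0.38,0],[0.284,0.499,0.38,0],[0.284,0.499,0.38,0]]
  ],
  "claw": 0.75
}}

```text
t: 8.43
eef_pos: [0.6519, 0.2289, 0.2562]
orientation: [-3.141, 0.0, 1.48]
force: [0.0, -0.2, 0.9]
width: 0.064
gripper_force: 0.0
```

>>> {"name": "step_arm", "arguments": {
  "steps": [
    [[0,0,0,0],[0,0,0,0],[0,0,0,0],[0,0,0,0],[0,0,0,0],[0,0,0,0],[0,0,0,0],[0,0,0,0],[0,0,0,0],[0,0,0,0]]
  ],
  "claw": 0
}}

```text
t: 9.27
eef_pos: [0.6522, 0.229, 0.2578]
orientation: [3.139, -0.001, 1.48]
force: [-0.1, -0.7, 6.0]
width: 0.0258
gripper_force: 58.9
```

```bash
python3 plan.py .652,.229,.18,84.6 .4993,.2233,.18,84.6 .4993,.2233,.108,84.6
```

```text
t 9.27 pinch [0.6526 0.2292 0.1031] yaw 84.8 w 0.0258 F [-0.1 -0.7  6. ] grip 58.9 j [0.34 0.59 0.17 1.14 0.   2.  ]
.652,.229,.18,84.6 [-0.    -0.001 -0.256] 0.002
.4993,.2233,.18,84.6 [-0.065 -0.506 -0.256] 0.002
.4993,.2233,.108,84.6 [-0.065 -0.506 -0.016] 0.002
```

>>> {"name": "step_arm", "arguments": {
  "steps": [
    [[0,0,-0.04,0],[0,0,-0.12,0],[0,0,-0.2,0],[0,-0.05,-0.22,0],[-0.015,-0.13,-0.22,0],[-0.03,-0.22,-0.22,0],[-0.04,-0.31,-0.22,0],[-0.05,-0.4,-0.22,0],[-0.06,-0.47,-0.22,0],[-0.065,-0.5,-0.22,0],[-0.065,-0.506,-0.2,0],[-0.065,-0.506,-0.14,0],[-0.065,-0.506,-0.09,0],[-0.065,-0.506,-0.05,0],[-0.065,-0.506,-0.03,0],[-0.065,-0.506,-0.02,0],[-0.065,-0.506,-0.02,0],[-0.065,-0.506,-0.02,0]]
  ]
}}

```text
t: 10.77
eef_pos: [0.4995, 0.2233, 0.2625]
orientation: [3.141, -0.0, 1.48]
force: [-0.0, 1.0, -0.7]
width: 0.0262
gripper_force: 59.6
```

```bash
python3 plan.py .4993,.2233,.106,84.6
python3 - <<'E'
from wr import wrist; from h import *
d=wrist(); cv2.imwrite("pics/w5.png",d["color"][:,:,::-1])
E
```

```text
t 10.77 pinch [0.4996 0.2233 0.1078] yaw 84.8 w 0.0262 F [-0.   1.  -0.7] grip 59.6 j [ 0.42  0.36 -0.22  0.99  0.    2.08]
.4993,.2233,.106,84.6 [-0.    -0.001  0.006] 0.002
```

View pics/w5.png

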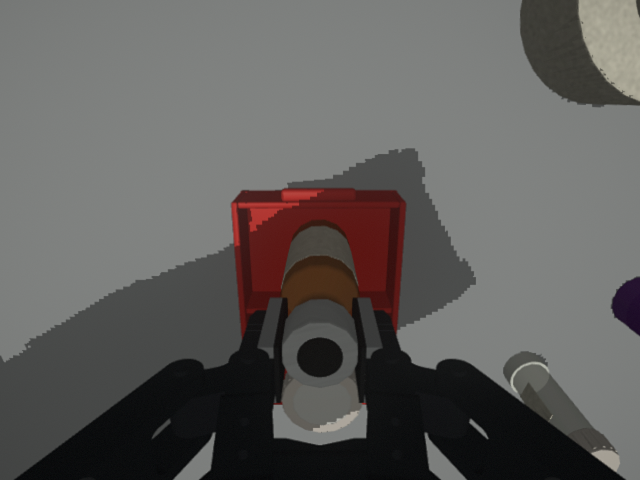

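The bottle hangs straight inside the far compartment, with its cap at (320,350) and body at (320,250). I lower the last few millimetres and release.

>>> {"name": "step_arm", "arguments": {
  "steps": [
    [[0,0,0.003,0],[0,0,0.006,0],[0,0,0.007,0],[0,0,0.007,0],[0,0,0.007,0]]
  ]
}}

```text
t: 11.23
eef_pos: [0.4991, 0.2233, 0.2608]
orientation: [3.14, -0.001, 1.48]
force: [-0.5, 0.8, 5.6]
width: 0.0262
gripper_force: 59.9
```

Contact force is 5.6 N, so it is on the floor.

>>> {"name": "step_arm", "arguments": {
  "steps": [
    [[0,0,0,0],[0,0,0,0],[0,0,0,0],[0,0,0,0],[0,0,0,0],[0,0,0,0]]
  ],
  "claw": 0.7
}}

```text
t: 11.73
eef_pos: [0.4989, 0.2232, 0.26]
orientation: [-3.141, 0.0, 1.48]
force: [-0.6, 1.0, 0.8]
width: 0.0596
gripper_force: 0.0
```

>>> {"name": "step_arm", "arguments": {
  "steps": [
    [[0,0,-0.1,0],[0,0,-0.2,0],[0,0,-0.3,0],[0,0,-0.36,0],[0,0,-0.36,0]]
  ]
}}

```text
t: 12.15
eef_pos: [0.4997, 0.2235, 0.3723]
orientation: [3.136, -0.003, 1.48]
force: [-0.2, 0.3, 0.0]
width: 0.0597
gripper_force: 0.0
```

```bash
python3 plan.py .6372,.115,.19,65.6 .6372,.115,.079,65.6
```

```text
t 12.15 pinch [0.5006 0.224  0.2176] yaw 84.8 w 0.0597 F [-0.2  0.3  0. ] grip 0.0 j [ 0.42  0.29 -0.03  1.25  0.    2.08]
.6372,.115,.19,65.6 [-0.319  0.489  0.092] 0.213
.6372,.115,.079,65.6 [-0.319  0.489  0.462] 0.213
```

>>> {"name": "step_arm", "arguments": {
  "steps": [
    [[-0.319,0.489,0,0.213],[-0.319,0.489,0,0.213],[-0.319,0.489,0,0.213],[-0.319,0.489,0,0.213],[-0.319,0.489,0.05,0.213],[-0.319,0.489,0.12,0.213],[-0.319,0.489,0.22,0.213],[-0.319,0.489,0.32,0.213],[-0.319,0.489,0.4,0.213],[-0.319,0.489,0.45,0.213],[-0.319,0.489,0.462,0.213],[-0.319,0.489,0.462,0.213],[-0.319,0.489,0.462,0.213]]
  ]
}}

```text
t: 13.23
eef_pos: [0.6366, 0.1147, 0.23]
orientation: [3.141, -0.0, 1.146]
force: [-0.3, 0.5, 0.1]
width: 0.06
gripper_force: 0.0
```

>>> {"name": "step_arm", "arguments": {
  "steps": [
    [[0,0,0,0],[0,0,0,0],[0,0,0,0],[0,0,0,0],[0,0,0,0],[0,0,0,0],[0,0,0,0],[0,0,0,0],[0,0,0,0],[0,0,0,0]]
  ],
  "claw": 0
}}

```text
t: 14.07
eef_pos: [0.6368, 0.1147, 0.2309]
orientation: [3.14, -0.001, 1.146]
force: [-1.1, 1.4, 6.7]
width: 0.0263
gripper_force: 58.5
```

```bash
python3 plan.py .635,.115,.21,65.6 .454,-.263,.21,65.6
```

```text
t 14.07 pinch [0.6372 0.1148 0.0762] yaw 65.6 w 0.0263 F [-1.1  1.4  6.7] grip 58.5 j [ 0.18  0.54 -0.    1.03  0.    2.17]
.635,.115,.21,65.6 [-0.002 -0.006 -0.446] 0.0
.454,-.263,.21,65.6 [-1.398 -0.036 -0.446] 0.0
```

Tube gripped by the cap at 26 mm. I lift it and go half way, looking at the long tray on the way.

>>> {"name": "step_arm", "arguments": {
  "steps": [
    [[0,0,-0.05,0],[0,0,-0.15,0],[0,0,-0.28,0],[-0.03,0,-0.4,0],[-0.1,0,-0.446,0],[-0.2,0,-0.446,0],[-0.3,-0.01,-0.446,0],[-0.4,-0.01,-0.446,0],[-0.5,-0.015,-0.446,0],[-0.57,-0.015,-0.446,0],[-0.6,-0.015,-0.446,0],[-0.6,-0.015,-0.446,0]]
  ]
}}

```text
t: 15.07
eef_pos: [0.5573, -0.049, 0.3639]
orientation: [3.141, -0.0, 1.143]
force: [1.5, -0.3, -0.3]
width: 0.0259
gripper_force: 58.9
```

```bash
python3 plan.py .454,-.263,.21,65.6;  python3 - <<'E'
from wr import wrist; from h import *
d=wrist(); np.savez("w6.npz",**d); cv2.imwrite("pics/w6.png",d["color"][:,:,::-1])
E
```

```text
t 15.07 pinch [ 0.5574 -0.049   0.2092] yaw 65.5 w 0.0259 F [ 1.5 -0.3 -0.3] grip 58.9 j [-0.09  0.31 -0.01  1.24 -0.    1.91]
.454,-.263,.21,65.6 [-0.792 -0.018 -0.003] -0.001
```

View pics/w6.png

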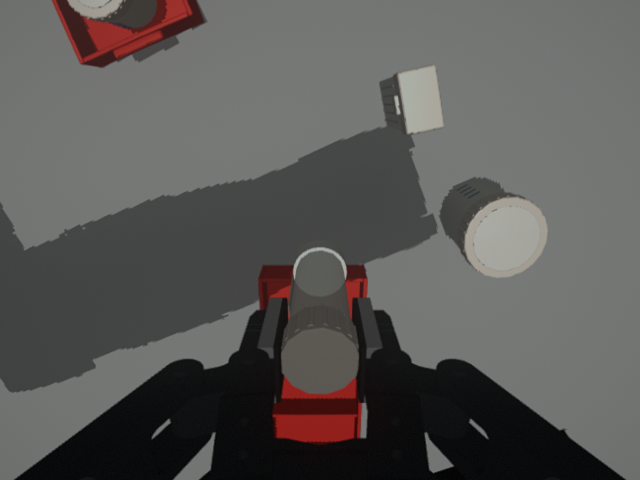

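The tube hangs straight. The long tray's wide end has its top corners at about (261,267) and (368,267), and its first divider is near row 402. The mailer lid is at (420,100) and the beaker lid at (506,236).

Run:
```python
from h import *
d=load("w6.npz")
c=ray_at_z(d,[(261,267),(368,267)],.03); print(c.round(4),c.mean(0)); print(ray_at_z(d,[(275,402),(362,402)],.026))
m=ray_at_z(d,[(397,73),(436,66),(443,127),(405,134)],.084); print("mailer",m.mean(0),cv2.minAreaRect(np.float32(m[:,:2]*1000)))
print("beaker",ray_at_z(d,[(506,236)],.072))
```

```text
[[ 0.4937 -0.0711  0.03  ]
 [ 0.5753 -0.1084  0.03  ]] [ 0.53454712 -0.08975781  0.03      ]
[[ 0.43820443 -0.20599676  0.026     ]
 [ 0.515779   -0.24146208  0.026     ]]
mailer [0.64899332 0.00373039 0.084     ] ((649.0852661132812, 3.7384490966796875), (36.34248733520508, 23.897279739379883), 76.44681549072266)
beaker [[ 0.67680074 -0.10885399  0.072     ]]
```

Run:
```python
from h import *
d=load("w6.npz")
for pts,z,y in [([(261,267),(368,267)],0,.1075),([(275,402),(362,402)],.003,-.043),([(275,414),(362,414)],.026,-.043)]:
    m=ray_at_z(d,pts,z); print(m.round(4).tolist(),"centre",m.mean(0)[:2]-y*np.array([.413,.911]))
cv2.imwrite("pics/w6c.png",cv2.resize(d["color"][240:450,220:420,::-1],None,fx=3,fy=2.8))
```

```text
[[0.484, -0.0809, 0.0], [0.5737, -0.1218, 0.0]] centre [ 0.48445545 -0.1992684 ]
[[0.4267, -0.2235, 0.003], [0.5101, -0.2616, 0.003]] centre [ 0.48613657 -0.20333919]
[[0.4313, -0.2196, 0.026], [0.51, -0.2556, 0.026]] centre [ 0.4884274  -0.19838603]
```

View pics/w6c.png

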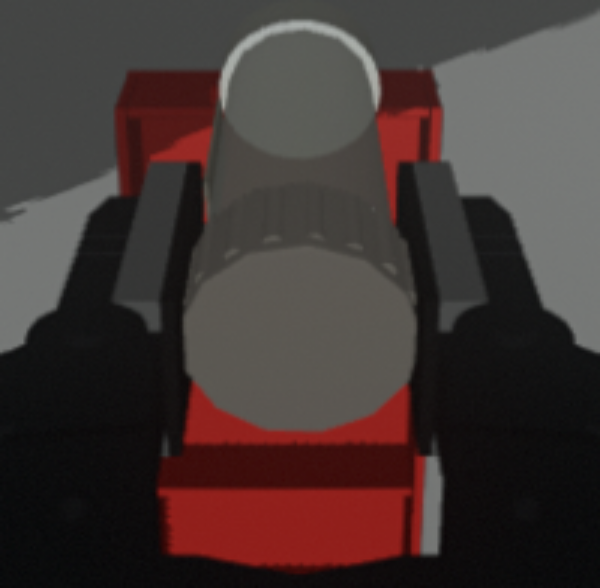

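The crop shows the band is the outer end wall, with its base at row 267, and the divider face. That puts the tray centre at about (0.4855,-0.1965). The tube goes into the end compartment at (0.4545,-0.265).

```bash
python3 plan.py .4545,-.265,.21,65.6  .4545,-.265,.082,65.6
```

```text
t 15.12 pinch [ 0.5581 -0.0479  0.2091] yaw 65.6 w 0.0262 F [ 0.6 -0.   0.1] grip 58.9 j [-0.09  0.31 -0.01  1.24  0.    1.91]
.4545,-.265,.21,65.6 [-0.801 -0.015 -0.003] -0.001
.4545,-.265,.082,65.6 [-0.801 -0.015  0.424] -0.001
```

>>> {"name": "step_arm", "arguments": {
  "steps": [
    [[-0.05,0,0,0],[-0.14,0,0,0],[-0.25,-0.005,0,0],[-0.37,-0.007,0,0],[-0.49,-0.01,0,0],[-0.6,-0.012,0,0],[-0.7,-0.014,0,0],[-0.77,-0.015,0.02,0],[-0.801,-0.015,0.08,0],[-0.801,-0.015,0.17,0],[-0.801,-0.015,0.27,0],[-0.801,-0.015,0.34,0],[-0.801,-0.015,0.38,0],[-0.801,-0.015,0.4,0],[-0.801,-0.015,0.415,0],[-0.801,-0.015,0.42,0],[-0.801,-0.015,0.42,0],[-0.801,-0.015,0.42,0]]
  ]
}}

```text
t: 16.62
eef_pos: [0.4553, -0.2645, 0.2381]
orientation: [3.14, 0.0, 1.146]
force: [0.9, -0.4, -0.2]
width: 0.0262
gripper_force: 59.0
```

```bash
python3 plan.py .4545,-.265,.079,65.6
python3 - <<'E'
from wr import wrist; from h import *
d=wrist(); cv2.imwrite("pics/w7.png",d["color"][:,:,::-1]); np.savez("w7.npz",**d)
E
```

```text
t 16.62 pinch [ 0.4555 -0.2646  0.0834] yaw 65.7 w 0.0262 F [ 0.9 -0.4 -0.2] grip 59.0 j [-0.53  0.35 -0.31  0.91  0.    1.47]
.4545,-.265,.079,65.6 [-0.003 -0.002  0.015] 0.001
```

View pics/w7.png

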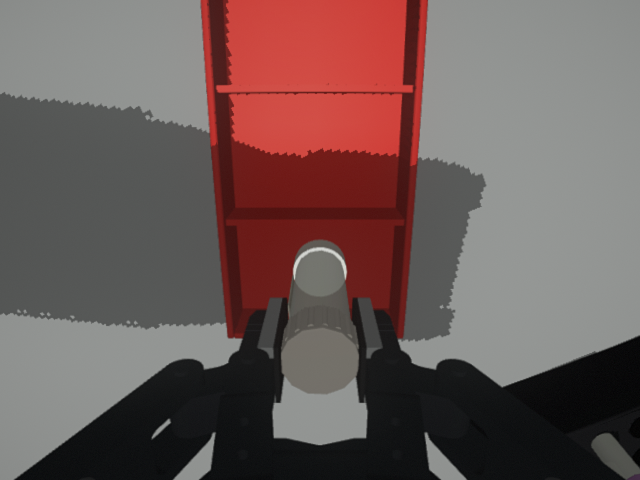

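The tube's foot at (320,270) is well inside the end compartment, and the dividers are at rows 89 and 216. Lowering now.

>>> {"name": "step_arm", "arguments": {
  "steps": [
    [[0,0,0.004,0],[0,0,0.008,0],[0,0,0.012,0],[0,0,0.015,0],[0,0,0.016,0],[0,0,0.016,0]]
  ]
}}

```text
t: 17.17
eef_pos: [0.4549, -0.2647, 0.2338]
orientation: [3.14, 0.0, 1.145]
force: [-2.8, 1.8, 14.3]
width: 0.0263
gripper_force: 60.4
```

Run:
```python
from h import *
d=load("w7.npz")
a=ray_at_z(d,[(217,89),(413,89)],.026);b=ray_at_z(d,[(228,216),(404,216)],.026); print(a.round(4),b.round(4),"mid comp",(a.mean(0)+b.mean(0))/2)
```

```text
[[ 0.452  -0.164   0.026 ]
 [ 0.5302 -0.1994  0.026 ]] [[ 0.429 -0.217  0.026]
 [ 0.506 -0.252  0.026]] mid comp [ 0.47929393 -0.20811053  0.026     ]
```

>>> {"name": "step_arm", "arguments": {
  "steps": [
    [[0,0,0,0],[0,0,0,0],[0,0,0,0],[0,0,0,0],[0,0,0,0],[0,0,0,0]]
  ],
  "claw": 0.7
}}

```text
t: 17.67
eef_pos: [0.4548, -0.2645, 0.2323]
orientation: [-3.141, -0.0, 1.146]
force: [-0.5, -0.8, 0.2]
width: 0.0597
gripper_force: 0.0
```

>>> {"name": "step_arm", "arguments": {
  "steps": [
    [[0,0,-0.1,0],[0,0,-0.2,0],[0,0,-0.3,0],[0,0,-0.4,0],[0.3,0.05,-0.4,-0.08],[0.5,0.1,-0.4,-0.16],[0.5,0.1,-0.4,-0.16],[0.5,0.1,-0.4,-0.16],[0.5,0.1,-0.4,-0.16],[0.5,0.1,-0.4,-0.16]]
  ]
}}

```text
t: 18.5
eef_pos: [0.5447, -0.1389, 0.3521]
orientation: [-3.141, -0.0, 1.4]
force: [-1.0, -1.0, 0.4]
width: 0.06
gripper_force: 0.0
```

```bash
python3 plan.py .649,.004,.19,80 .649,.004,.077,80
```

```text
t 18.5 pinch [ 0.5446 -0.1389  0.1974] yaw 80.2 w 0.06 F [-1.  -1.   0.4] grip 0.0 j [-0.25  0.32 -0.03  1.22 -0.    1.49]
.649,.004,.19,80 [0.529 0.262 0.025] 0.002
.649,.004,.077,80 [0.529 0.262 0.401] 0.002
```

>>> {"name": "step_arm", "arguments": {
  "steps": [
    [[0.529,0.262,0,0],[0.529,0.262,0,0],[0.529,0.262,0,0],[0.529,0.262,0,0],[0.529,0.262,0.02,0],[0.529,0.262,0.1,0],[0.529,0.262,0.2,0],[0.529,0.262,0.3,0],[0.529,0.262,0.37,0],[0.529,0.262,0.395,0],[0.529,0.262,0.395,0],[0.529,0.262,0.395,0]]
  ]
}}

```text
t: 19.5
eef_pos: [0.6489, 0.0016, 0.2347]
orientation: [3.141, 0.0, 1.396]
force: [0.8, -0.0, 0.6]
width: 0.0601
gripper_force: 0.0
```

>>> {"name": "step_arm", "arguments": {
  "steps": [
    [[0,0,0,0],[0,0,0,0],[0,0,0,0],[0,0,0,0],[0,0,0,0],[0,0,0,0],[0,0,0,0],[0,0,0,0],[0,0,0,0],[0,0,0,0]]
  ],
  "claw": 0
}}

```text
t: 20.33
eef_pos: [0.6493, 0.0024, 0.2356]
orientation: [3.139, -0.0, 1.397]
force: [-0.1, -1.0, 6.3]
width: 0.023
gripper_force: 59.3
```

```bash
python3 plan.py .649,.004,.19,80 .4795,-.2085,.19,65.6 .4795,-.2085,.085,65.6
```

```text
t 20.33 pinch [0.6497 0.0024 0.0809] yaw 80.0 w 0.023 F [-0.1 -1.   6.3] grip 59.3 j [ 0.    0.54  0.01  1.04 -0.    1.75]
.649,.004,.19,80 [ 0.005 -0.002 -0.364] 0.0
.4795,-.2085,.19,65.6 [-0.79  -0.436 -0.364] 0.16
.4795,-.2085,.085,65.6 [-0.79  -0.436 -0.014] 0.16
```

>>> {"name": "step_arm", "arguments": {
  "steps": [
    [[0,0,-0.05,0],[0,0,-0.15,0],[0,0,-0.27,0],[-0.04,-0.02,-0.35,0.02],[-0.12,-0.07,-0.364,0.04],[-0.22,-0.12,-0.364,0.06],[-0.33,-0.18,-0.364,0.08],[-0.44,-0.24,-0.364,0.1],[-0.55,-0.3,-0.364,0.12],[-0.65,-0.36,-0.364,0.14],[-0.74,-0.41,-0.364,0.16],[-0.79,-0.436,-0.34,0.16],[-0.79,-0.436,-0.26,0.16],[-0.79,-0.436,-0.17,0.16],[-0.79,-0.436,-0.09,0.16],[-0.79,-0.436,-0.05,0.16],[-0.79,-0.436,-0.03,0.16],[-0.79,-0.436,-0.025,0.16],[-0.79,-0.436,-0.025,0.16],[-0.79,-0.436,-0.025,0.16]]
  ]
}}

```text
t: 22.0
eef_pos: [0.4795, -0.2085, 0.2425]
orientation: [3.14, -0.0, 1.146]
force: [-0.3, -0.3, -0.2]
width: 0.0229
gripper_force: 58.9
```

```bash
python3 plan.py .4795,-.2085,.084,65.6
python3 - <<'E'
from wr import wrist; from h import *
d=wrist(); cv2.imwrite("pics/w8.png",d["color"][:,:,::-1]); np.savez("w8.npz",**d)
E
```

```text
t 22.0 pinch [ 0.4798 -0.2086  0.0878] yaw 65.7 w 0.0229 F [-0.3 -0.3 -0.2] grip 58.9 j [-0.41  0.34 -0.31  0.92  0.    1.59]
.4795,-.2085,.084,65.6 [-0.    -0.     0.013] 0.001
```

View pics/w8.png

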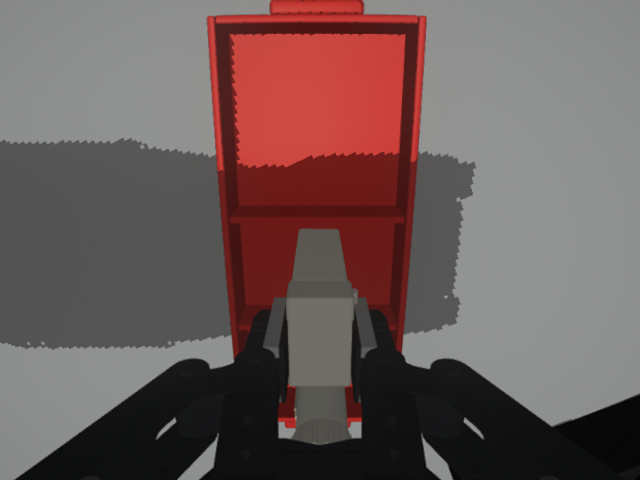

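The mailer is held straight, with its base at about (320,230) inside the middle compartment below the divider at row 212. Lowering now.

>>> {"name": "step_arm", "arguments": {
  "steps": [
    [[0,0,0.004,0],[0,0,0.008,0],[0,0,0.012,0],[0,0,0.014,0],[0,0,0.014,0],[0,0,0.014,0]]
  ]
}}

```text
t: 22.55
eef_pos: [0.4792, -0.2085, 0.2386]
orientation: [3.14, -0.0, 1.146]
force: [-3.4, 1.2, 12.4]
width: 0.023
gripper_force: 60.7
```

Run:
```python
from h import *
d=load("w8.npz")
e=ray_at_z(d,[(209,17),(426,17)],.03);print(e.round(4),"wide from end",e.mean(0)[:2]-.0465*np.array([.413,.911])); a=ray_at_z(d,[(232,213),(403,213)],.024); print("from divider",a.mean(0)[:2]+.0445*np.array([.413,.911]))
```

```text
[[ 0.4869 -0.0806  0.03  ]
 [ 0.5702 -0.1183  0.03  ]] wide from end [ 0.50931086 -0.14181867]
from divider [ 0.51069184 -0.13849051]
```

>>> {"name": "step_arm", "arguments": {
  "steps": [
    [[0,0,0,0],[0,0,0,0],[0,0,0,0],[0,0,0,0],[0,0,0,0],[0,0,0,0]]
  ],
  "claw": 0.7
}}

```text
t: 23.05
eef_pos: [0.4791, -0.2084, 0.2371]
orientation: [-3.141, -0.0, 1.146]
force: [-0.3, 0.2, -0.4]
width: 0.0598
gripper_force: 0.0
```

>>> {"name": "step_arm", "arguments": {
  "steps": [
    [[0,0,-0.1,0],[0,0,-0.2,0],[0,0,-0.3,0],[0,0,-0.3,0]]
  ],
  "claw": 1
}}

```text
t: 23.38
eef_pos: [0.4803, -0.2089, 0.3325]
orientation: [3.134, -0.0, 1.146]
force: [0.2, -0.7, 0.8]
width: 0.0854
gripper_force: 0.0
```

```bash
python3 plan.py .677,-.1105,.16,65.6 .677,-.1105,.06,65.6
```

```text
t 23.38 pinch [ 0.4814 -0.2094  0.1778] yaw 65.6 w 0.0854 F [ 0.2 -0.7  0.8] grip 0.0 j [-0.41  0.27 -0.16  1.13  0.    1.59]
.677,-.1105,.16,65.6 [0.569 0.462 0.059] 0.0
.677,-.1105,.06,65.6 [0.569 0.462 0.393] 0.0
```

>>> {"name": "step_arm", "arguments": {
  "steps": [
    [[0.569,0.465,0,0],[0.569,0.465,0,0],[0.569,0.465,0,0],[0.569,0.465,0,0],[0.569,0.465,0,0],[0.569,0.465,0.03,0],[0.569,0.465,0.06,0],[0.569,0.465,0.06,0],[0.569,0.465,0.06,0]]
  ]
}}

```text
t: 24.13
eef_pos: [0.6753, -0.1109, 0.3081]
orientation: [-3.139, 0.001, 1.145]
force: [-0.1, 0.3, -0.6]
width: 0.0855
gripper_force: 0.0
```

```bash
python3 plan.py .677,-.1105,.06,65.6
python3 - <<'E'
from wr import wrist; from h import *
d=wrist(); cv2.imwrite("pics/w9.png",d["color"][:,:,::-1]); np.savez("w9.npz",**d)
g=cv2.cvtColor(d["color"],cv2.COLOR_RGB2GRAY); P=cloud(d); w=P.reshape(-1,3)
m=(abs(w[:,2]-.072)<.006)&(np.hypot(w[:,0]-.677,w[:,1]+.1105)<.05); q=w[m]; print(m.sum(),q.mean(0),(q.min(0)+q.max(0))/2,np.ptp(q,axis=0))
E
```

```text
t 24.13 pinch [ 0.6748 -0.1108  0.1534] yaw 65.6 w 0.0855 F [-0.1  0.3 -0.6] grip 0.0 j [-0.16  0.55  0.23  1.25 -0.    1.83]
.677,-.1105,.06,65.6 [0.003 0.005 0.311] 0.0
8783 [ 0.67700803 -0.10875448  0.0726557 ] [ 0.67623196 -0.11067041  0.0705134 ] [0.06173127 0.06182163 0.00896958]
```

The wrist depth puts the lid centre at (0.6765,-0.110), 62 mm across, which matches the beaker.

>>> {"name": "step_arm", "arguments": {
  "steps": [
    [[0.003,0.005,0.08,0],[0.003,0.005,0.17,0],[0.003,0.005,0.25,0],[0.003,0.005,0.3,0],[0.003,0.005,0.315,0],[0.003,0.005,0.315,0],[0.003,0.005,0.315,0]]
  ]
}}

```text
t: 24.77
eef_pos: [0.6782, -0.1109, 0.2163]
orientation: [3.14, -0.0, 1.145]
force: [-0.2, 0.3, -0.1]
width: 0.0853
gripper_force: 0.0
```

>>> {"name": "step_arm", "arguments": {
  "steps": [
    [[0,0,0,0],[0,0,0,0],[0,0,0,0],[0,0,0,0],[0,0,0,0],[0,0,0,0],[0,0,0,0],[0,0,0,0]]
  ],
  "claw": 0
}}

```text
t: 25.43
eef_pos: [0.6788, -0.1104, 0.2169]
orientation: [3.139, -0.001, 1.146]
force: [-1.8, -0.6, 7.2]
width: 0.0604
gripper_force: 64.2
```

```bash
python3 plan.py .677,-.1105,.12,65.6 .51,-.1405,.12,65.6 .51,-.1405,.067,65.6
```

```text
t 25.43 pinch [ 0.6792 -0.1105  0.0622] yaw 65.6 w 0.0604 F [-1.8 -0.6  7.2] grip 64.2 j [-0.16  0.61  0.1   1.05 -0.    1.83]
.677,-.1105,.12,65.6 [-0.003 -0.005 -0.193] 0.0
.51,-.1405,.12,65.6 [-0.324 -0.471 -0.193] 0.0
.51,-.1405,.067,65.6 [-0.324 -0.471 -0.016] 0.0
```

>>> {"name": "step_arm", "arguments": {
  "steps": [
    [[0,0,-0.04,0],[0,0,-0.12,0],[0,0,-0.19,0],[-0.02,-0.03,-0.2,0],[-0.07,-0.1,-0.2,0],[-0.13,-0.19,-0.2,0],[-0.19,-0.28,-0.2,0],[-0.25,-0.37,-0.2,0],[-0.3,-0.44,-0.2,0],[-0.324,-0.471,-0.2,0],[-0.324,-0.471,-0.17,0],[-0.324,-0.471,-0.11,0],[-0.324,-0.471,-0.06,0],[-0.324,-0.471,-0.035,0],[-0.324,-0.471,-0.025,0],[-0.324,-0.471,-0.025,0],[-0.324,-0.471,-0.025,0]]
  ]
}}

```text
t: 26.85
eef_pos: [0.5102, -0.1404, 0.2225]
orientation: [3.141, -0.0, 1.146]
force: [0.9, -0.3, -0.7]
width: 0.0602
gripper_force: 64.9
```

```bash
python3 plan.py .51,-.1405,.065,65.6
python3 - <<'E'
from wr import wrist; from h import *
d=wrist(); cv2.imwrite("pics/w10.png",d["color"][:,:,::-1])
E
```

```text
t 26.85 pinch [ 0.5103 -0.1404  0.0678] yaw 65.7 w 0.0602 F [ 0.9 -0.3 -0.7] grip 64.9 j [-0.27  0.37 -0.32  0.88  0.    1.73]
.51,-.1405,.065,65.6 [-0.    -0.001  0.009] 0.001
```

View pics/w10.png

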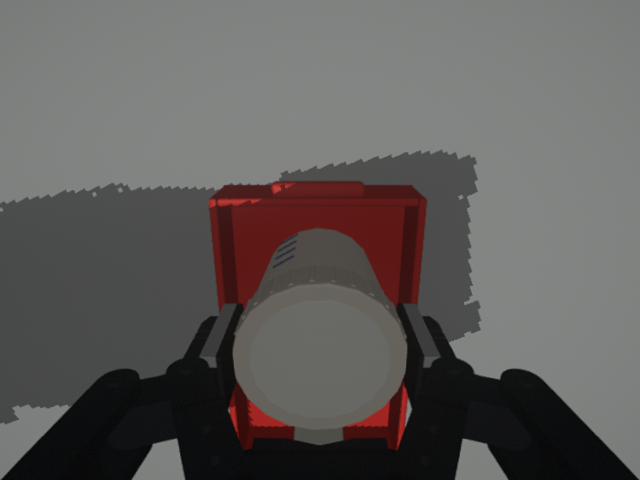

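The beaker hangs straight in the wide compartment, with its lid at (320,355) and its base at (320,232) inside the end wall at row 200. I set it down and release.

>>> {"name": "step_arm", "arguments": {
  "steps": [
    [[0,0,0.004,0],[0,0,0.008,0],[0,0,0.01,0],[0,0,0.01,0],[0,0,0.01,0]]
  ]
}}

```text
t: 27.32
eef_pos: [0.5096, -0.1405, 0.2198]
orientation: [3.141, -0.0, 1.146]
force: [-1.7, -0.4, 4.1]
width: 0.0604
gripper_force: 65.4
```

>>> {"name": "step_arm", "arguments": {
  "steps": [
    [[0,0,0,0],[0,0,0,0],[0,0,0,0],[0,0,0,0],[0,0,0,0],[0,0,0,0]]
  ],
  "claw": 1
}}

```text
t: 27.82
eef_pos: [0.5095, -0.1404, 0.2192]
orientation: [-3.141, -0.0, 1.146]
force: [0.5, 0.5, 0.1]
width: 0.0854
gripper_force: 0.0
```

>>> {"name": "step_arm", "arguments": {
  "steps": [
    [[0,0,-0.06,0],[0,0,-0.14,0],[0,0,-0.24,0],[0,0,-0.35,0],[0,0,-0.48,0],[-0.4,-0.4,-0.5,0],[-0.4,-0.4,-0.5,0],[-0.4,-0.4,-0.5,0],[-0.4,-0.4,-0.5,0],[-0.4,-0.4,-0.5,0],[-0.4,-0.4,-0.5,0]]
  ]
}}

```text
t: 28.73
eef_pos: [0.3488, -0.2008, 0.3698]
orientation: [3.141, 0.0, 1.143]
force: [-0.1, -0.2, 0.6]
width: 0.0854
gripper_force: 0.0
```

```bash
python3 plan.py
python3 - <<'E'
from rig import manip
import cv2
d=manip.read_camera("side"); cv2.imwrite("pics/side1.png",cv2.resize(d["color"][140:400,200:460,::-1],None,fx=2.3,fy=2.3,interpolation=cv2.INTER_CUBIC))
E
```

```text
t 28.73 pinch [ 0.3489 -0.2008  0.2151] yaw 65.5 w 0.0854 F [-0.1 -0.2  0.6] grip 0.0 j [-0.52  0.04 -0.34  1.19 -0.    1.48]
```

View pics/side1.png

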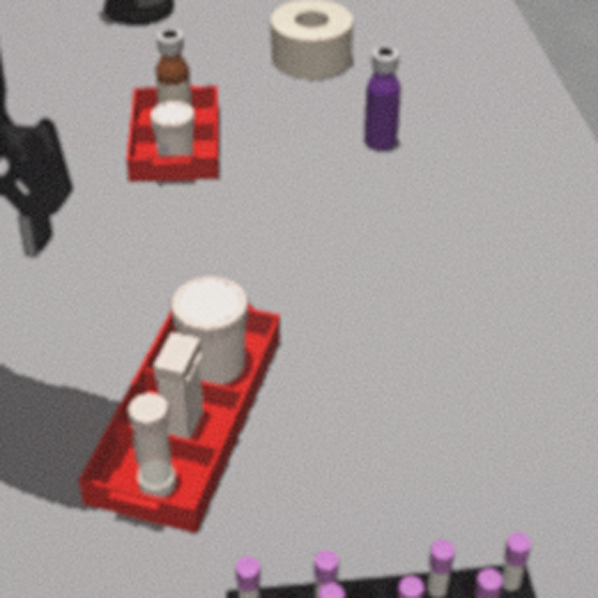

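The side view shows all five standing in their compartments: beaker at (210,330), mailer at (178,385), tube at (153,445), pot at (173,130) and amber bottle at (171,70). The bystanders are untouched and the gripper is clear.

```bash
python3 -c "
from rig import manip
print(manip.finish_job())"
```

```text
the job is handed in; nothing more can be done
None
```

Both kits are made up and the job is handed in at about 29 s of robot time; the last side view showed all five items standing in their compartments and the bystanders undisturbed, but no verdict came back.

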